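# Find the unlapped valve slide plate by feel and set it up on the lapping machine

## Robot

A 7-joint arm with a two-finger parallel gripper is mounted at the origin on the work surface. World frame = base frame: x ahead of the robot, y to its left, z up, the work surface at z = 0. Lengths are in m, angles in rad, forces in N, time in s.
With the tool pointing down it reaches from about 0.4 to 0.85 m from the base axis. Payload 10.4 kg.
Tool frame: the origin (TCP) lies at the very end of the fingers, on their centre line; the grasp point (between the pads) lies 19 mm behind it (manip.grip_point_offset is the z of the grasp point in the tool frame, in m); z points along the fingers, y is the direction in which the jaws open and shut (so a half turn about z gives the same grasp; the last joint's range is limited). The gripper opens to 85 mm and grips with 20 to 120 N. Pads are 22 mm wide; open, the fingers measure 114 mm over their backs; the gripper's body (76 mm by 85 mm) begins 54 mm behind the grasp point. The pads swing forward as they close: fully open they stand 13 mm farther back than shut.
Start: joints at [-1.312, 0.332, -0.065, 1.46, 0.022, 1.35, -0.088], TCP at [0.174, 0.6, 0.231] pointing down, gripper open.
Joint ranges: [-2.6, 2.6], [-0.5, 2.12], [-1.47, 1.34], [0.16, 2.42], [-1.27, 4.41], [0.06, 2.06], [-2.6, 2.6]. Speed limits (rad/s): [2.22, 2.22, 2.79, 2.79, 3.14, 3.14, 3.14].

## Interface

Orientations are given as a unit quaternion [x, y, z, w].
In Python, from workcell import manip, camera, get_calibration, hand_in gives the robot as it stands.
- The arm moves only by the shell command python3 -m pendant 'ROWS' [FORCE]. ROWS is JSON, a list of rows, each a list of 5 numbers: the shift along the tool's x, y, z in units of 40 mm (1.0 is 40 mm), then the turn about the tool's z in units of 6 degrees (1.0 is 6 degrees), then the closure, from 0 (fully open) to 1 (shut). A call has 1 to 5 rows; each row is the pose to reach, as a shift and turn from the pose commanded when the call began, along the tool's axes at that moment; what a row does not reach only later rows make up. A row lasts 1/8 s, in which the tool goes at most 62.5 mm and 10.7 degrees, less where a joint would pass 70% of its speed; a pose out of reach is approached as far as the arm can. A call with a gripper value outside its range is refused whole. The fingers move at their own pace and stop on an object; FORCE is the grip in N (left out, the last holds). Time passes only in rows, so rows that repeat a pose let the fingers close. It gives the time, the measured TCP pose, the force and the opening at its end, in the units of the state.
- manip.get_obs(): the state, without advancing time (a new reading comes with each control period).
- camera(name): name is "scene" or "side" or "wrist"; returns (picture, depth): 420x560x3 uint8, red, green, blue; 420x560 float32, m along the optical axis (not along the pixel's ray), 0 where there is no reading.
- get_calibration(name): a dict with "vfov" (degrees; the focal length in pixels is half the picture's height over the tangent of half this angle, whatever the lens; pixels are square), "cx", "cy" (the principal point, pixels), "distortion" ([k1, k2, p1, p2, k3] as OpenCV has them; the pictures are not rectified), "position" and "rotation" of the camera in the world. Camera axes: x right, y down, z forward; pixel columns grow to the right and rows downward; lengths in m; the calibration is good to about 2 mm. A picture is of the moment at which its call begins: read the wrist's pose just before it. get_calibration takes no time and is no camera call; for the wrist camera it gives the pose at the moment of the call.
- hand_in(): hands the job in, once; it reports no verdict.
The state is a dict: "clock": time; "joint_pos": joint angles; "joint_velocities": joint speeds; "tau": joint torques, N m; "position": TCP position; "ee_rot": TCP orientation; "ft_force": force on the tool from outside, world axes, zero at the start; "torque": the same for the moment, N m; "grip_width": opening from 0.0 (shut) to 1.0 (fully open).
Only numpy, scipy, OpenCV 4.12 (cv2) and the standard library are available. Lean on these libraries where they do the work, as an engineer would, in place of code of your own. Each camera call takes 0.05 s, during which the arm holds its last target.

## Task

Three look-alike valve slide plates stick out of the rack, working faces down: two are already lapped smooth and one is still coarse-ground, and only the drag felt as they slide on the bench tells which. Slide the two smooth ones fully home into the rack; pull the rough one right out, put it down, take it again by its middle and lower it, same face down, flat into the opening of the holder on the lapping machine and let go. Then press the round start key until it gives, without forcing it; keep off the stop key and leave everything else where it lies.

Things in the scene. Friction and masses are not known exactly. Their poses are not given: they have to be found in the camera images.
- bay_left (a point): Left bay (+y) of the rack: middle of its mouth, on the bench, on the rack's front face. In each bay lies one valve slide plate: plain steel slab 130 long x 50 wide x 14 mm thick, 0.7 kg, four cross slots seen from above, same either way round, straight sides to pinch across the 50 mm. It lies face down on the bench along the rack's x, centred in the bay within 3 mm, its front end sticking out 58 to 64 mm.
- bay_middle (a point): Middle bay of the rack: middle of its mouth, on the bench, on the rack's front face. The three plates look and weigh the same and lie in the bays in any order, so no pose of them is given. One (rough_plate in the rules) has a coarse-ground underside: sliding it on the bench takes 3.3 to 4.5 N. Two (smooth_plate_1 and _2) are lapped underneath: about 0.7 N. Pressing a plate down while it slides adds to this.
- bay_right (a point): Right bay (-y) of the rack: middle of its mouth, on the bench, on the rack's front face. A plate pushed fully home touches the back bar: its centre is then 25 mm inside the mouth and its front end sticks out 40 mm.
- rack: Low plate rack fixed on the bench: aluminium bars under a clear cover, 100 deep (x) x 330 wide (y) x 24 mm high; origin: centre of its underside; open front towards its own -x, 50 mm from the origin. Three bays centred at y = -105, 0, +105 mm, each 62 wide, 20 mm high, 90 deep to the back bar, no floor: plates slide on the bench.
- machine: Bench lapping machine, fixed: white casing 460 deep (x) x 340 wide (y), deck 150 mm over the bench; origin under its centre on the bench; keypad side towards its own -x. A round dark lap, 300 mm across, top 170 mm over the bench, centred at x = +45 mm; it does not turn. A low yoke with two rollers stands on the ring's -y side, up to 191 mm high.
- holder: Work holder fixed on the lap, turned up to 0.5 rad on it: aluminium ring, 184 outer, 162 inner diameter, 25 mm high, with a 10 mm high white carrier inside that leaves a cross-shaped opening. Origin: ring centre on the lap's top. The plate opening runs along its x, 143 x 57 mm: a plate in it lies centred here with 6.5 mm play at the ends, 3.5 mm at the sides.
- finger_gaps (a point): Same point as the holder's origin, on the lap between the two finger gaps: open spaces at mid-length of the opening's long sides, 42 mm long along the holder's x, reaching out to the ring at y = 76 mm either side. A plate gripped across its middle can be lowered right down there; gripped by an end the fingers would land on the carrier.
- start_key: Start key of the membrane keypad on the machine's front deck strip: round, 38 mm across, plain white with a small triangle mark; the one further to the machine's +y. Origin on its axis at its foot, 6 mm under its top. Pressed straight down; it gives only 1.5 mm, at about 6 N, then is solid. It registers at 4 N.
- start_top (a point): Centre of the start key's top face, 155 mm over the bench.
- stop_key: Stop key, not wanted: square, 36 mm, plain white with a small square mark, 140 mm from the start key towards the machine's -y. Origin at its foot, 6 mm under its top.
- wrench: Bystander: steel spanner, 180 mm, lying on the bench on the robot's side of the rack. Origin under its middle.
- screwdriver: Bystander: orange-handled screwdriver, 200 mm, lying between the rack and the machine. Origin under its middle.
- jar: Bystander: small closed jar, 48 mm across, 50 mm high, on the bench between the plates and the machine. Origin under its centre.
- clamp: Bystander: pipe clamp ring, about 96 mm across and 18 mm high, to the right of the rack (-y). Origin under its centre.
- cap: Bystander: stainless blind cap, 64 mm across, 22 mm high, to the right, on the robot's side of the rack. Origin under its centre.
- brush: Bystander: cleaning brush, 190 mm, lying behind the rack. Origin under its middle.
- weight: Bystander: dark steel pressure weight with a knob, 90 mm across, 78 mm high, to the left of the machine. Origin under its centre.

How it is judged:
By the outcome, as a careful person would: the job done as asked, in the order asked, and still so for the second after the job is handed in, with the robot touching nothing.
It also fails if it takes over 67 s, if anything falls off the work surface, if the arm or the gripper's body presses on something with over 40 N, if the wrist force passes 120 N, or if a joint passes its speed limit or range.

## Working session

There is one attempt and no reset: what is moved stays moved. The work goes in short steps, Python scripts to look and compute and a shell command to move; the robot and the scene stay as the last step left them, time stands still between calls to the robot, and variables do not carry over. Pictures are saved under pics/ and viewed, and the job is handed in when it is done.

```bash
ls; mkdir -p pics; cat > h.py <<'E'
import numpy as np, cv2
from workcell import manip, camera, get_calibration, hand_in
from scipy.spatial.transform import Rotation as R
def K(c):
    f=210/np.tan(np.radians(c["vfov"])/2)
    return np.array([[f,0,c["cx"]],[0,f,c["cy"]],[0,0,1.]]),np.array(c["distortion"],float)
def rot(c):
    r=np.array(c["rotation"],float)
    return r if r.shape==(3,3) else R.from_quat(r).as_matrix()
def ray(c,u,v):
    k,d=K(c); p=cv2.undistortPoints(np.array([[[u,v]]],float),k,d)[0,0]
    return np.array([p[0],p[1],1.])
def atz(c,u,v,z):
    r=rot(c)@ray(c,u,v); o=np.array(c["position"]); return o+r*(z-o[2])/r[2]
def atd(c,u,v,D):
    return np.array(c["position"])+rot(c)@ray(c,u,v)*D
def proj(c,P):
    k,d=K(c); r=rot(c).T; t=-r@np.array(c["position"])
    return cv2.projectPoints(np.array(P,float).reshape(-1,3),cv2.Rodrigues(r)[0],t,k,d)[0].reshape(-1,2)
def shoot(name,tag):
    c=get_calibration(name); im,D=camera(name)
    cv2.imwrite(f"pics/{tag}.png",im[:,:,::-1]); np.savez(f"pics/{tag}.npz",im=im,D=D,c=np.array(c,dtype=object)); return c,im,D
def load(tag):
    z=np.load(f"pics/{tag}.npz",allow_pickle=True); return z["c"].item(),z["im"],z["D"]
def cloud(c,D):
    k,d=K(c); v,u=np.mgrid[0:420,0:560]
    p=cv2.undistortPoints(np.stack([u,v],-1).reshape(-1,1,2).astype(float),k,d).reshape(420,560,2)
    r=np.concatenate([p,np.ones((420,560,1))],-1)*D[...,None]
    return r@rot(c).T+np.array(c["position"])
E
python3 - <<'E'
from h import *
o=manip.get_obs(); print(o, manip.grip_point_offset)
for n in["scene","side","wrist"]:
    c,im,D=shoot(n,n+"0"); print(n,c)
E
```

```text
pics
{'clock': 0.0, 'joint_pos': array([-1.31161818,  0.33288393, -0.06469914,  1.46090668,  0.02160856,
        1.34992525, -0.08849946]), 'joint_velocities': array([ 0.00018581,  0.00055452,  0.00040886, -0.00053888, -0.00052108,
        0.00123631, -0.0001463 ]), 'tau': array([ 3.75628006e-04, -6.25458956e+01,  4.92602284e-02, -3.91598618e+01,
        1.62184919e-02,  1.00281290e-02,  5.22147479e-05]), 'position': array([0.17369577, 0.59999464, 0.23052495]), 'ee_rot': array([ 1.40412571e-01,  9.90092824e-01, -7.10887270e-04, -6.32045797e-05]), 'ft_force': array([-0.88057085,  0.20662827, -0.85379228]), 'torque': array([-0.00358917,  0.05215604,  0.01917174]), 'grip_width': 1.003176931489991} -0.0187
scene {'vfov': 54.22792876516371, 'cx': 279.5737345088918, 'cy': 210.47651956249516, 'distortion': array([0.02379264, 0.        , 0.        , 0.        , 0.        ]), 'position': array([ 1.33847116, -0.46699903,  1.11836366]), 'rotation': array([ 0.82177565,  0.43362462, -0.17901633, -0.32343102])}
side {'vfov': 53.586242022371344, 'cx': 279.1341306813717, 'cy': 211.99895827389722, 'distortion': array([-0.01024347,  0.        ,  0.        ,  0.        ,  0.        ]), 'position': array([ 0.31775905, -0.85397009,  0.85897374]), 'rotation': array([ 0.89277979, -0.11271357,  0.06583597, -0.43116763])}
wrist {'vfov': 65.58546818334419, 'cx': 280.3983084289489, 'cy': 207.4413543736408, 'distortion': array([-0.00627139,  0.        ,  0.        ,  0.        ,  0.        ]), 'position': array([0.09730588, 0.62192185, 0.37311692]), 'rotation': array([0.78989207, 0.59300864, 0.09348245, 0.12518907])}
```

View pics/scene0.png

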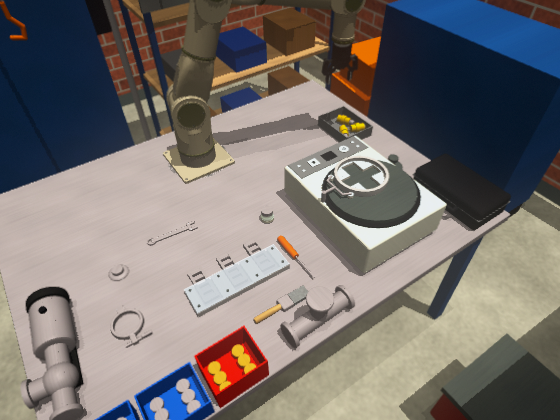

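View pics/side0.png

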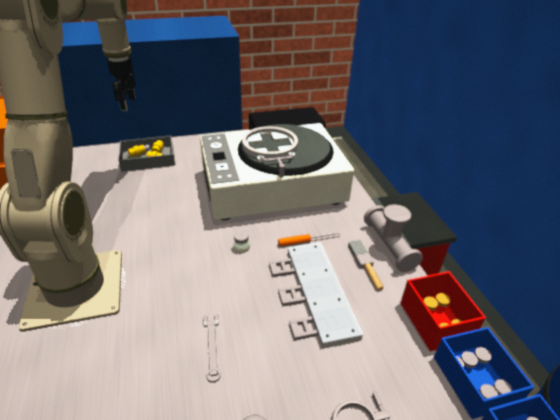

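View pics/wrist0.png

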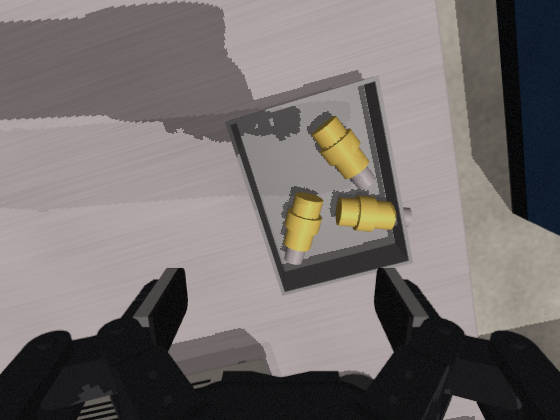

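The scene view shows the rack around (237,278) with three plates sticking out at about (196,275), (225,262) and (252,247). The machine is at (365,200), the holder at (362,176), the keys at about (313,161) and (343,149), the jar at (267,215) and the wrench at (172,234). I'll zoom in next.

```bash
python3 - <<'E'
from h import *
c,im,D=load("scene0")
a=cv2.resize(im[215:315,165:315],None,fx=5,fy=5,interpolation=cv2.INTER_CUBIC); cv2.imwrite("pics/z1.png",a[:,:,::-1])
a=cv2.resize(im[130:240,275:425],None,fx=5,fy=5,interpolation=cv2.INTER_CUBIC); cv2.imwrite("pics/z2.png",a[:,:,::-1])
c,im,D=load("side0")
a=cv2.resize(im[225:345,230:380],None,fx=5,fy=5,interpolation=cv2.INTER_CUBIC); cv2.imwrite("pics/z3.png",a[:,:,::-1])
E
```

```text
(no output)
```

View pics/z1.png

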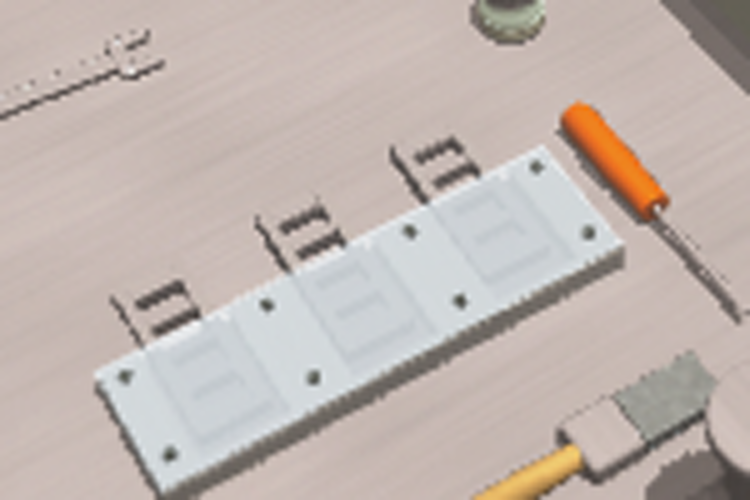

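View pics/z2.png

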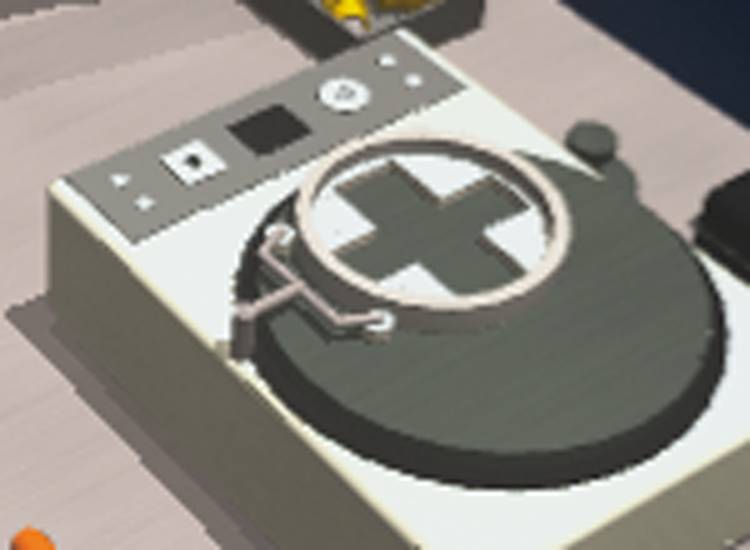

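View pics/z3.png

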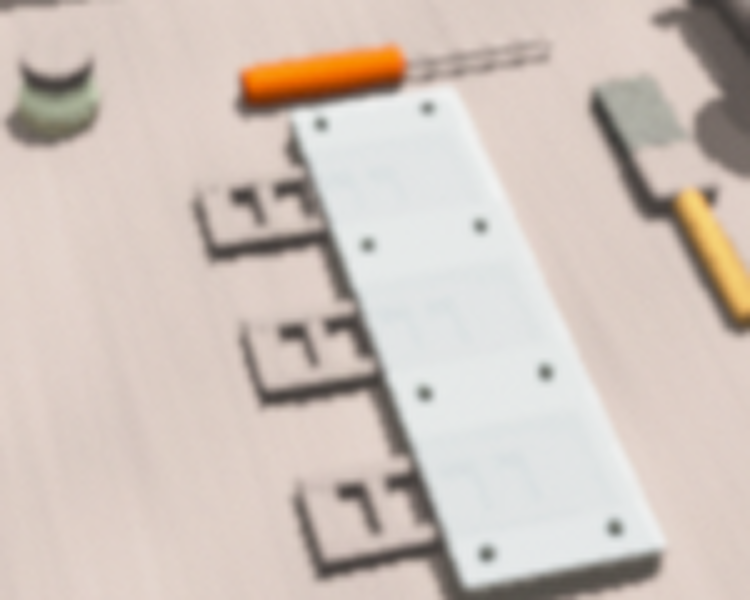

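```bash
cat > fit.py <<'E'
from h import *
from scipy.optimize import least_squares
cs=load("scene0")[0]; cd=load("side0")[0]
o1=lambda l,a:[(u/5+a[0]-.4,v/5+a[1]-.4) for u,v in l]
rs=o1([(95,375),(545,148),(622,245),(162,495)],(165,215))
rd=o1([(465,590),(293,115),(457,90),(663,548)],(230,225))
for c,p in((cs,rs),(cd,rd)):
    q=[atz(c,*x,.024)[:2] for x in p]; q=np.array(q); print(q.round(4).tolist(), [np.linalg.norm(q[i]-q[(i+1)%4]).round(4) for i in range(4)])
loc=np.array([(-.05,-.165),(-.05,.165),(.05,.165),(.05,-.165)])
def W(p,l,z):
    ca,sa=np.cos(p[2]),np.sin(p[2]); l=np.atleast_2d(l)
    return np.c_[p[0]+ca*l[:,0]-sa*l[:,1],p[1]+sa*l[:,0]+ca*l[:,1],np.full(len(l),z)]
f=lambda p:np.r_[(proj(cs,W(p,loc,.024))-rs).ravel(),(proj(cd,W(p,loc,.024))-rd).ravel()]
s=least_squares(f,[.7,-.2,0]); print("rack",s.x.round(4),s.fun.round(1))
P=s.x
for y in(.105,0,-.105): print("bay",y,W(P,[-.05,y],0).round(4))
o=o1([(343,95),(195,162)],(275,130))
for q in o: print("keys scene",atz(cs,*q,.155).round(4))
E
python3 fit.py
python3 - <<'E'
from h import *
c,im,D=load("side0")
a=cv2.resize(im[120:225,190:340],None,fx=5,fy=5,interpolation=cv2.INTER_CUBIC); cv2.imwrite("pics/z4.png",a[:,:,::-1])
# orthorectified views at z=.18
for n in("scene","side"):
    c,im,D=load(n+"0")
    gx,gy=np.meshgrid(np.arange(0.35,.75,.0008),np.arange(.45,.05,-.0008)) 
    p=proj(c,np.c_[gx.ravel(),gy.ravel(),np.full(gx.size,.18)]).astype(np.float32).reshape(*gx.shape,2)
    r=cv2.remap(im,p[...,0],p[...,1],cv2.INTER_CUBIC); cv2.imwrite(f"pics/ort_{n}.png",r[:,:,::-1]); print(r.shape)
E
```

```text
[[0.5832, -0.3352], [0.5924, -0.0055], [0.6885, -0.0087], [0.6822, -0.3377]] [np.float64(0.3298), np.float64(0.0962), np.float64(0.329), np.float64(0.099)]
[[0.579, -0.3336], [0.5896, -0.005], [0.6904, -0.0073], [0.6783, -0.335]] [np.float64(0.3288), np.float64(0.1008), np.float64(0.3279), np.float64(0.0993)]
rack [ 0.6349 -0.1706 -0.0307] [-0.1 -1.  -0.1 -0.6  0.6  0.1 -0.2 -0.7  0.4  0.1  0.  -0.2 -0.2  0.
  1.   0.6]
bay 0.105 [[ 0.5881 -0.0641  0.    ]]
bay 0 [[ 0.5849 -0.1691  0.    ]]
bay -0.105 [[ 0.5817 -0.274   0.    ]]
keys scene [0.4481 0.4069 0.155 ]
keys scene [0.4464 0.2689 0.155 ]
(500, 500, 3)
(500, 500, 3)
```

View pics/ort_scene.png

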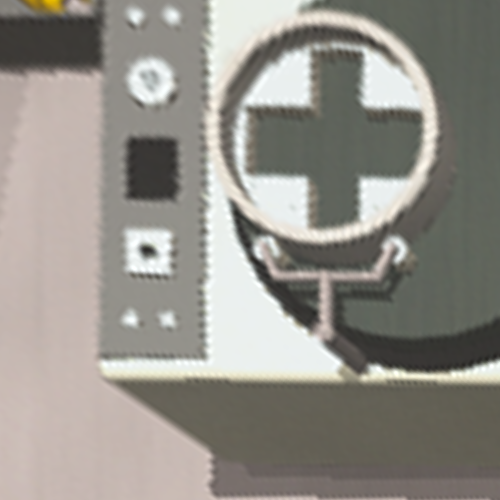

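View pics/z4.png

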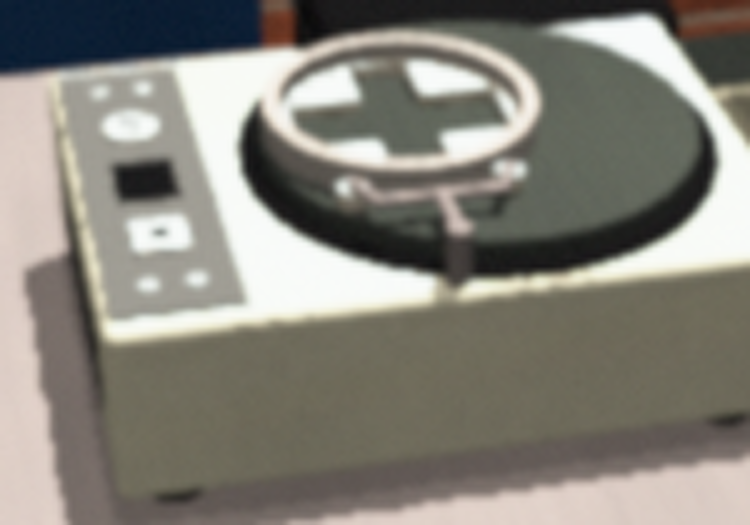

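```bash
python3 - <<'E'
from h import *
for n,pts in (("side",{"wr1":(211,320),"wr2":(212,378),"jar":(241,243),"p_l":(281,268),"p_m":(292,295),"p_r":(302,328),"drv":(295,240),"cap":(255,416)}),("scene",{"wr1":(152,240),"wr2":(192,227),"jar":(267,215),"cap":(119,271)})):
    c,im,D=load(n+"0"); C=cloud(c,D)
    for k,(u,v) in pts.items(): print(n,k,C[v,u].round(3))
# front-end corners of plates, z=.014 top. from side z3
c=load("side0")[0]; 
for nm,a,b in(("L",(203,187),(212,240)),("M",(250,328),(262,390)),("R",(303,487),(322,565))):
    print(nm,[atz(c,u/5+230-.4,v/5+225-.4,.014)[:2].round(4).tolist() for u,v in(a,b)])
c=load("scene0")[0]; 
for nm,a in(("L",(393,147)),("M",(258,217)),("R",(113,297))):
    print(nm,[atz(c,u/5+165-.4,v/5+215-.4,.0)[:2].round(4).tolist() for u,v in(a,)])
E
```

```text
side wr1 [ 0.337 -0.195  0.009]
side wr2 [ 0.318 -0.344 -0.   ]
side jar [0.458 0.038 0.032]
side p_l [ 0.554 -0.059  0.002]
side p_m [ 0.555 -0.164  0.005]
side p_r [ 0.551 -0.268  0.002]
side drv [0.62  0.026 0.02 ]
side cap [ 0.392 -0.454  0.008]
scene wr1 [ 0.32  -0.338  0.005]
scene wr2 [ 0.352 -0.198  0.012]
scene jar [0.479 0.041 0.041]
scene cap [ 0.4   -0.477  0.024]
L [[0.5267, -0.04], [0.5216, -0.0811]]
M [[0.5256, -0.1475], [0.5208, -0.1892]]
R [[0.5245, -0.2524], [0.5207, -0.2977]]
L [[0.5149, -0.0821]]
M [[0.515, -0.1883]]
R [[0.5186, -0.2973]]
```

```bash
cat > go.py <<'E'
from h import *
import sys
def rel(x,y,z,yaw=None):
    o=manip.get_obs(); r=R.from_quat(o["ee_rot"]).as_matrix()
    d=r.T@(np.array([x,y,z])-o["position"])/.04
    cy=np.degrees(np.arctan2(r[1,1],r[0,1])); t=0
    if yaw is not None:
        t=(cy-yaw+90)%180-90; t/=6
    print("rel",d.round(3),"turn",round(t,2),"yaw",cy.round(2),"tilt",r[:,2].round(3),"pos",o["position"].round(4),"F",o["ft_force"].round(2),"w",round(o["grip_width"],3),"t",round(o["clock"],2))
if __name__=="__main__":
    a=[float(v) for v in sys.argv[1:]]; rel(*a)
E
python3 go.py .38 .25 .26 88.2; python3 go.py .46 -.17 .26 88.2
```

```text
rel [-7.387 -6.973 -0.724] turn -2.39 yaw 73.85 tilt [-0.    -0.001 -1.   ] pos [0.1737 0.6001 0.2307] F [-0.12  0.04  0.12] w 0.998 t 0.15
rel [-12.228 -16.503  -0.713] turn -2.39 yaw 73.85 tilt [-0.    -0.001 -1.   ] pos [0.1737 0.6001 0.2307] F [-0.12  0.04  0.12] w 0.998 t 0.15
```

```bash
python3 -m pendant '[[-1.0,-1.0,-0.4,-0.6,0],[-2.0,-2.0,-0.7,-1.2,0],[-3.1,-3.0,-0.7,-1.8,0],[-4.2,-4.0,-0.7,-2.4,0],[-5.2,-5.0,-0.7,-2.4,0]]'; python3 go.py .38 .25 .26 88.2;python3 go.py .46 -.17 .26 88.2
```

```text
clock: 0.78
position: [0.3189, 0.3484, 0.2592]
ee_rot: [0.015, 1.0, 0.0, 0.0]
ft_force: [1.2, -0.5, -0.2]
grip_width: 1.003
rel [-1.601 -2.412 -0.019] turn 0.01 yaw 88.27 tilt [ 0.  0. -1.] pos [0.3189 0.3484 0.2592] F [ 1.22 -0.54 -0.2 ] w 1.003 t 0.78
rel [ -3.917 -12.846  -0.021] turn 0.01 yaw 88.27 tilt [ 0.  0. -1.] pos [0.3189 0.3484 0.2592] F [ 1.22 -0.54 -0.2 ] w 1.003 t 0.78
```

```bash
python3 -m pendant '[[-0.7,-1.2,0,0,0],[-1.5,-2.4,0,0,0],[-2,-3.8,0,0,0],[-2.3,-5.2,0,0,0],[-2.6,-6.6,0,0,0]]'; python3 go.py .46 -.17 .26 88.2
```

```text
clock: 1.4
position: [0.4139, 0.0814, 0.2592]
ee_rot: [0.015, 1.0, 0.0, 0.0]
ft_force: [0.8, 0.9, 0.7]
grip_width: 1.002
rel [-1.345 -6.247 -0.022] turn 0.01 yaw 88.25 tilt [ 0.  0. -1.] pos [0.4139 0.0814 0.2592] F [0.79 0.88 0.66] w 1.002 t 1.4
```

```bash
python3 -m pendant '[[-0.4,-1.5,0,0,0],[-0.8,-3,0,0,0],[-1.2,-4.4,0,0,0],[-1.3,-5.7,0,0,0.2],[-1.3,-6.2,0,0,0.3]]'; python3 go.py .46 -.17 .26 88.2
python3 - <<'E'
from h import *
c,im,D=shoot("wrist","w1"); print(c["position"])
E
```

```text
clock: 2.02
position: [0.4577, -0.1694, 0.2593]
ee_rot: [0.017, 1.0, -0.0, 0.0]
ft_force: [0.7, 1.2, -0.4]
grip_width: 0.701
rel [-0.059 -0.012 -0.018] turn -0.03 yaw 88.01 tilt [ 0.    -0.001 -1.   ] pos [ 0.4577 -0.1694  0.2593] F [ 0.68  1.18 -0.4 ] w 0.701 t 2.02
[ 0.37816161 -0.1668072   0.40181682]
```

View pics/w1.png

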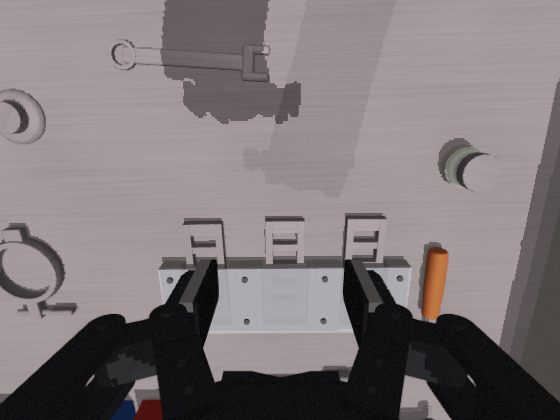

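The wrist view shows the rack front edge along row 262, and the plate front ends at about (204,219), (285,217) and (365,214).

```bash
python3 - <<'E'
from h import *
c,im,D=load("w1")
a=cv2.resize(im[200:345,145:425],None,fx=2.8,fy=2.8,interpolation=cv2.INTER_CUBIC); cv2.imwrite("pics/z5.png",a[:,:,::-1])
E
```

```text
(no output)
```

View pics/z5.png

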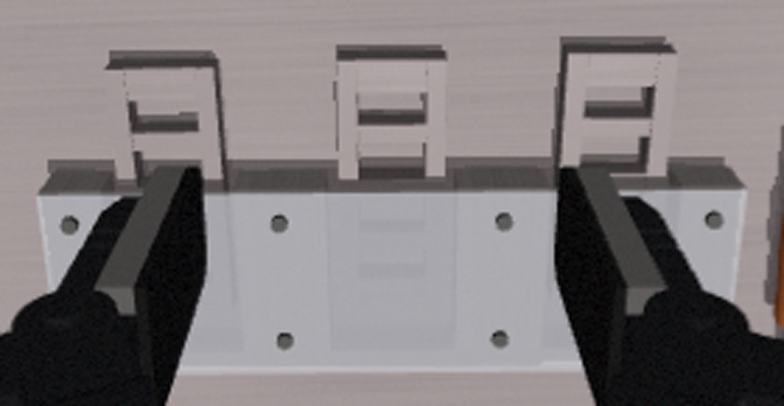

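```bash
python3 - <<'E'
from h import *
c,im,D=load("w1")
g=lambda u,v,z:atz(c,u/2.8+145-.32,v/2.8+200-.32,z)[:2].round(4).tolist()
for n,a,b in(("R",(106,68),(217,68)),("M",(337,60),(446,60)),("L",(565,53),(676,53))): print(n,g(*a,.014),g(*b,.014))
for p in((40,195),(743,187),(735,360)):print("rack",g(*p,.024))
print("jar top",atz(c,481,172,.05).round(3))
E
```

```text
R [0.5216, -0.2968] [0.5234, -0.2463]
M [0.5214, -0.1916] [0.5232, -0.1423]
L [0.5218, -0.0885] [0.5236, -0.0383]
rack [0.5796, -0.3322]
rack [0.5871, -0.0063]
rack [0.6831, -0.0019]
jar top [0.459 0.051 0.05 ]
```

```bash
python3 -m pendant '[[-1,0,1,0,0.25],[-2.07,0.05,2.4,0,0.25],[-2.07,0.05,3.8,0,0.25],[-2.07,0.05,4.6,0,0.25],[-2.07,0.05,4.6,0,0.25]]'; python3 go.py .5405 -.167 .004 88.2
```

```text
clock: 2.7
position: [0.5394, -0.1658, 0.0731]
ee_rot: [0.015, 1.0, 0.0, -0.003]
ft_force: [0.7, 0.4, 1.3]
grip_width: 0.751
rel [-0.038 -0.031  1.726] turn 0.01 yaw 88.27 tilt [-0.005  0.    -1.   ] pos [ 0.5394 -0.1658  0.0731] F [0.67 0.37 1.27] w 0.751 t 2.7
```

```bash
python3 -m pendant '[[0,-0.03,0.8,0,0.25],[0,-0.03,1.4,0,0.25],[0,-0.03,1.65,0,0.25],[0,-0.03,1.72,0,0.25],[0,-0.03,1.72,0,0.25]]'; python3 go.py .5405 -.167 .004 88.2
python3 - <<'E'
from h import *
shoot("wrist","w2");shoot("side","s2")
E
```

```text
clock: 3.32
position: [0.5419, -0.1679, 0.0076]
ee_rot: [0.015, 1.0, 0.0, 0.001]
ft_force: [1.0, -0.7, -0.8]
grip_width: 0.747
rel [0.035 0.021 0.09 ] turn 0.01 yaw 88.26 tilt [ 0.002  0.    -1.   ] pos [ 0.5419 -0.1679  0.0076] F [ 0.95 -0.7  -0.82] w 0.747 t 3.33
```

View pics/w2.png

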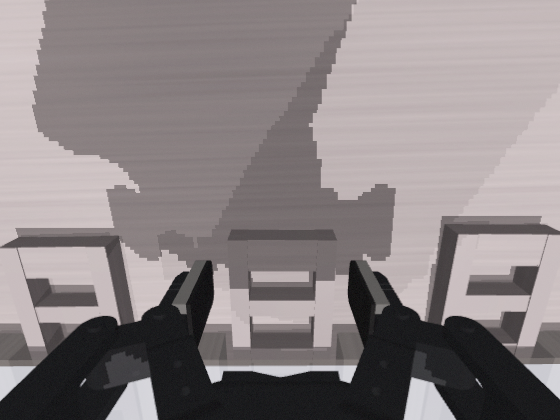

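View pics/s2.png

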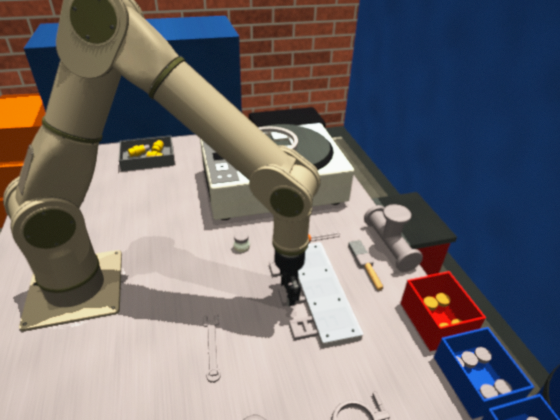

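```bash
python3 -m pendant '[[0,0,0.08,0,0.25],[0,0,0.08,0,0.5],[0,0,0.08,0,0.5],[0,0,0.08,0,0.5],[0,0,0.08,0,0.5]]' 20; python3 go.py .5405 -.167 .004 88.2
```

```text
clock: 4.05
position: [0.5411, -0.1677, 0.0033]
ee_rot: [0.015, 1.0, 0.0, -0.0]
ft_force: [-0.7, 1.2, 2.4]
grip_width: 0.578
rel [ 0.015  0.018 -0.017] turn 0.01 yaw 88.26 tilt [-0.  0. -1.] pos [ 0.5411 -0.1677  0.0033] F [-0.68  1.24  2.42] w 0.578 t 4.05
```

```bash
for i in 1 2 3 4 5; do python3 -m pendant '[[-0.04,0,0,0,0.5]]' | grep -E "position|force"; done
```

```text
position: [0.5424, -0.168, 0.0033]
ft_force: [-2.1, 0.3, 3.1]
position: [0.5442, -0.1681, 0.0033]
ft_force: [-2.8, 0.3, 3.4]
position: [0.5459, -0.1681, 0.0033]
ft_force: [-2.5, 0.5, 3.5]
position: [0.5476, -0.1681, 0.0033]
ft_force: [-3.7, -0.0, 4.6]
position: [0.5492, -0.1681, 0.0033]
ft_force: [-2.4, 0.3, 4.6]
```

```bash
for i in 1 2 ; do python3 -m pendant '[[0,0,-0.012,0,0.5]]' | grep -E "position|force"; done;  for i in 1 2 3 4; do python3 -m pendant '[[-0.03,0,0,0,0.5]]' | grep -E "position|force"; done; echo back; for i in 1 2 3 4; do python3 -m pendant '[[0.04,0,0,0,0.5]]' | grep -E "position|force"; done
```

```text
position: [0.5493, -0.1679, 0.0034]
ft_force: [0.3, -0.5, -3.8]
position: [0.549, -0.1678, 0.0038]
ft_force: [0.5, 0.2, -4.4]
position: [0.5498, -0.1678, 0.0038]
ft_force: [-0.7, 0.1, -3.6]
position: [0.5512, -0.1679, 0.0039]
ft_force: [-0.1, 0.1, -4.7]
position: [0.5526, -0.168, 0.0041]
ft_force: [-0.8, 0.6, -5.9]
position: [0.5539, -0.1682, 0.0041]
ft_force: [-1.0, 0.1, -4.1]
back
position: [0.5526, -0.1681, 0.0043]
ft_force: [1.3, 1.2, -5.5]
position: [0.5506, -0.1681, 0.0043]
ft_force: [1.2, -0.9, -3.9]
position: [0.549, -0.168, 0.0043]
ft_force: [0.5, -0.1, -5.0]
position: [0.5474, -0.1679, 0.0043]
ft_force: [0.3, 0.6, -5.5]
```

```bash
for i in 1 2 ; do python3 -m pendant '[[0,0,0.006,0,0.5]]' | grep -E "position|force"; done;  python3 -m pendant '[[0,0,0,0,0.5]]' | grep -E "position|force"
```

```text
position: [0.5472, -0.168, 0.004]
ft_force: [-0.8, -0.2, -4.7]
position: [0.5474, -0.168, 0.0037]
ft_force: [-1.7, 0.3, -3.6]
position: [0.5474, -0.168, 0.0037]
ft_force: [-0.8, 0.4, -4.6]
```

```bash
for i in 1 2 ; do python3 -m pendant '[[0,0,0.008,0,0.5]]' | grep -E "position|force"; done;  for i in 1 2 3 4; do python3 -m pendant '[[-0.04,0,0,0,0.5]]' | grep -E "position|force"; done; echo back; for i in 1 2 3 4; do python3 -m pendant '[[0.04,0,0,0,0.5]]' | grep -E "position|force"; done
```

```text
position: [0.5475, -0.168, 0.0034]
ft_force: [-1.1, 0.4, -4.0]
position: [0.5476, -0.1681, 0.0034]
ft_force: [-2.0, 1.4, 1.2]
position: [0.5493, -0.1682, 0.0034]
ft_force: [-2.2, 0.1, -0.8]
position: [0.551, -0.1682, 0.0034]
ft_force: [-1.9, 0.8, 1.5]
position: [0.5526, -0.1683, 0.0033]
ft_force: [-1.8, -0.2, 1.9]
position: [0.5542, -0.1683, 0.0033]
ft_force: [-2.6, -0.3, 2.9]
back
position: [0.5532, -0.1682, 0.0034]
ft_force: [2.0, -0.2, 0.5]
position: [0.5513, -0.1681, 0.0033]
ft_force: [1.2, -0.4, 0.7]
position: [0.5494, -0.168, 0.0033]
ft_force: [1.9, 0.7, 1.9]
position: [0.5477, -0.168, 0.0033]
ft_force: [1.2, 0.8, 1.7]
```

```bash
python3 -m pendant '[[0,0,0,0,0.35],[0,0,-0.08,0,0.35],[0,0,-0.1,0,0.35],[0,0,-0.1,0,0.35]]'|grep -E "pos|force|width"; python3 -m pendant '[[0,0,0,0,0.5],[0,0,0,0,0.5],[0,0,0,0,0.5],[0,0,0,0,0.5]]' 20;for i in 1 2 3 4 5; do python3 -m pendant '[[-0.04,0,0,0,0.5]]' | grep -E "position|force"; done
```

```text
position: [0.5475, -0.168, 0.0072]
ft_force: [0.3, -0.0, 0.6]
grip_width: 0.648
clock: 8.55
position: [0.5475, -0.168, 0.0073]
ee_rot: [0.015, 1.0, 0.0, 0.0]
ft_force: [-1.2, 0.6, 5.1]
grip_width: 0.573
position: [0.5488, -0.1682, 0.0073]
ft_force: [-2.7, 0.1, 6.0]
position: [0.5504, -0.1683, 0.0073]
ft_force: [-2.2, 0.1, 5.7]
position: [0.552, -0.1684, 0.0073]
ft_force: [-2.9, -0.8, 6.0]
position: [0.5536, -0.1685, 0.0073]
ft_force: [-3.1, 0.6, 5.2]
position: [0.5552, -0.1686, 0.0073]
ft_force: [-4.4, -0.9, 6.8]
```

```bash
python3 -m pendant '[[0,0,-0.01,0,0.5]]'|grep -E "pos|force|width"; for i in 1 2 3 4 5; do python3 -m pendant '[[0.06,0,0,0,0.5]]' | grep -E "position|force"; done; python3 -m pendant '[[0,0,0,0,0.2],[0,0,0,0,0.2],[0,0,-0.6,0,0.2],[0.5,0,-0.7,0,0.5],[0.95,0,-0.7,0,1]]'|grep -E "pos|force|width";python3 -m pendant '[[0,0,0,0,1],[0,0,0,0,1],[0,0,0,0,1]]'|grep -E "pos|force|width"; python3 go.py .505 -.168 .008 88.2
```

```text
position: [0.5554, -0.1685, 0.0074]
ft_force: [0.1, -1.0, -2.0]
grip_width: 0.575
position: [0.5533, -0.1681, 0.0074]
ft_force: [1.5, 0.2, -0.9]
position: [0.5506, -0.1679, 0.0074]
ft_force: [1.7, -0.4, -1.5]
position: [0.548, -0.1678, 0.0074]
ft_force: [1.0, 0.8, -2.3]
position: [0.5456, -0.1678, 0.0074]
ft_force: [0.2, 0.2, -2.4]
position: [0.5431, -0.1678, 0.0074]
ft_force: [1.1, -0.3, -2.7]
position: [0.5053, -0.1669, 0.036]
ft_force: [-0.3, -0.2, -0.5]
grip_width: 0.378
position: [0.5062, -0.1667, 0.0356]
ft_force: [0.8, 0.9, -0.0]
grip_width: -0.001
rel [ 0.029 -0.033  0.689] turn 0.01 yaw 88.28 tilt [ 0. -0. -1.] pos [ 0.5062 -0.1667  0.0356] F [ 0.82  0.93 -0.01] w -0.001 t 10.93
```

```bash
python3 -m pendant '[[0,-0.03,0.5,0,1],[0,-0.03,0.69,0,1],[0,-0.03,0.69,0,1]]'|grep -E "pos|force"; python3 -m pendant '[[-0.1,0,0,0,1]]'|grep -E "pos|force"; for i in 1 2 3 4 5 6; do python3 -m pendant '[[-0.06,0,0,0,1]]' | grep -E "position|force"; done
```

```text
position: [0.5047, -0.1679, 0.0068]
ft_force: [0.3, -0.3, -0.2]
position: [0.5095, -0.1682, 0.008]
ft_force: [0.8, -0.2, 0.3]
position: [0.5126, -0.1681, 0.0083]
ft_force: [0.4, 0.3, 0.8]
position: [0.5144, -0.1682, 0.0081]
ft_force: [-1.9, -0.7, 1.9]
position: [0.5166, -0.1683, 0.008]
ft_force: [-2.0, 0.1, 1.7]
position: [0.5191, -0.1683, 0.0079]
ft_force: [-2.5, -0.6, 1.6]
position: [0.5215, -0.1684, 0.0079]
ft_force: [-1.9, 0.1, 2.1]
position: [0.524, -0.1685, 0.0079]
ft_force: [-2.1, 0.2, 1.9]
```

```bash
python3 go.py .503 -.0638 .008 88.2; python3 -m pendant '[[0.3,0,0,0,1],[0.4,0,-0.8,0,1],[0.5,1,-0.8,0,1],[0.55,2.2,-0.8,0,1],[0.55,2.63,-0.8,0,1]]'|grep -E "pos|force"; python3 go.py .503 -.0638 .008 88.2
```

```text
rel [ 6.04e-01  2.60e+00 -2.00e-03] turn 0.01 yaw 88.25 tilt [-0.  0. -1.] pos [ 0.524  -0.1685  0.0079] F [-2.05  0.22  1.92] w 0.001 t 12.18
position: [0.5045, -0.0595, 0.0398]
ft_force: [0.9, -1.3, -0.5]
rel [ 0.034 -0.109  0.795] turn 0.04 yaw 88.44 tilt [ 0.     0.002 -1.   ] pos [ 0.5045 -0.0595  0.0398] F [ 0.94 -1.29 -0.49] w -0.0 t 12.8
```

```bash
python3 -m pendant '[[0,-0.06,0.5,0,1],[0,-0.06,0.79,0,1],[0,-0.06,0.79,0,1],[0,-0.06,0.79,0,1]]'|grep -E "pos|force"; python3 -m pendant '[[-0.1,0,0,0,1]]'|grep -E "pos|force"; for i in 1 2 3 4 5 6 7; do python3 -m pendant '[[-0.06,0,0,0,1]]' | grep -E "position|force"; done
```

```text
position: [0.5051, -0.0655, 0.0087]
ft_force: [-0.4, 0.8, 0.2]
position: [0.5093, -0.0653, 0.0088]
ft_force: [-0.8, 0.2, -0.7]
position: [0.512, -0.0653, 0.0087]
ft_force: [-1.4, -0.6, 0.3]
position: [0.5128, -0.0654, 0.0082]
ft_force: [-6.3, 0.7, 5.3]
position: [0.5149, -0.0655, 0.0081]
ft_force: [-7.2, -0.3, 6.1]
position: [0.5173, -0.0657, 0.0081]
ft_force: [-7.2, -0.3, 5.7]
position: [0.5197, -0.0657, 0.0081]
ft_force: [-7.2, -0.2, 5.9]
position: [0.5221, -0.0658, 0.0081]
ft_force: [-7.0, -0.2, 5.1]
position: [0.5245, -0.0659, 0.0081]
ft_force: [-6.9, -0.1, 6.6]
```

```bash
python3 -m pendant '[[0.3,0,0,0,1],[0.4,0,-0.8,0,1],[0.5,-1.2,-0.8,0,1],[0.5,-2.7,-0.8,0,1],[0.5,-4.2,-0.8,0,1]]'|grep -E "pos|force"; python3 -m pendant '[[0,-1,0,0,1],[0,-1,0,0,1]]'|grep -E "pos|force"; python3 go.py .503 -.2714 .008 88.2
```

```text
position: [0.5005, -0.2341, 0.0406]
ft_force: [1.5, 0.3, -0.3]
position: [0.4978, -0.2768, 0.0406]
ft_force: [0.4, 0.4, 0.0]
rel [-0.125  0.141  0.814] turn -0.04 yaw 87.93 tilt [ 0.    -0.002 -1.   ] pos [ 0.4978 -0.2768  0.0406] F [0.39 0.44 0.05] w 0.003 t 15.18
```

```bash
python3 -m pendant '[[-0.1,0.08,0.5,0,1],[-0.1,0.1,0.8,0,1],[-0.1,0.1,0.8,0,1],[-0.1,0.1,0.8,0,1]]'|grep -E "pos|force"; python3 -m pendant '[[-0.1,0,0,0,1]]'|grep -E "pos|force"; for i in 1 2 3 4 5 6 7; do python3 -m pendant '[[-0.06,0,0,0,1]]' | grep -E "position|force"; done
```

```text
position: [0.5037, -0.2688, 0.0084]
ft_force: [0.5, -0.5, -0.1]
position: [0.5078, -0.2693, 0.0088]
ft_force: [0.0, 1.0, -0.1]
position: [0.5106, -0.2693, 0.0087]
ft_force: [0.4, 0.2, 0.1]
position: [0.5126, -0.2694, 0.0084]
ft_force: [-2.4, 0.3, 1.0]
position: [0.5146, -0.2695, 0.0083]
ft_force: [-2.1, 0.4, 0.8]
position: [0.5171, -0.2696, 0.0083]
ft_force: [-2.3, 0.1, 2.0]
position: [0.5196, -0.2697, 0.0083]
ft_force: [-2.3, 0.4, 1.4]
position: [0.5221, -0.2697, 0.0083]
ft_force: [-2.6, 1.0, 1.7]
position: [0.5245, -0.2697, 0.0083]
ft_force: [-1.8, -0.2, 0.5]
```

```bash
for i in 1 2 3 4 ; do python3 -m pendant '[[-0.05,0,0,0,1]]' | grep -E "position|force"; done
```

```text
position: [0.5265, -0.2698, 0.0083]
ft_force: [-1.9, 0.5, 1.5]
position: [0.5285, -0.2699, 0.0083]
ft_force: [-3.0, 0.3, 0.9]
position: [0.5305, -0.2699, 0.0083]
ft_force: [-2.0, 0.6, 1.0]
position: [0.5308, -0.2701, 0.0081]
ft_force: [-12.8, 2.0, 9.8]
```

```bash
python3 -m pendant '[[0.3,0,0,0,1],[0.5,0,-0.8,0,1],[0.5,1,-0.8,0,1],[0.5,2.2,-0.8,0,1],[0.5,2.5,-0.8,0,1]]'|grep -E "pos|force"; python3 go.py .511 -.1675 .008 88.2
```

```text
position: [0.5159, -0.1658, 0.0402]
ft_force: [-1.0, -0.8, 0.1]
rel [ 0.123 -0.047  0.805] turn 0.05 yaw 88.5 tilt [ 0.001  0.002 -1.   ] pos [ 0.5159 -0.1658  0.0402] F [-0.97 -0.76  0.13] w 0.002 t 17.8
```

```bash
python3 -m pendant '[[0.2,0,0.5,0,1],[0.2,0,0.8,0,1],[0.1,0,0.8,0,1],[-0.1,0,0.8,0,1],[-0.15,0,0.8,0,1]]'|grep -E "pos|force"; for i in 1 2 3 4 5 6; do python3 -m pendant '[[-0.06,0,0,0,1]]' | grep -E "position|force"; done
```

```text
position: [0.5227, -0.1699, 0.0089]
ft_force: [1.3, 0.5, -0.2]
position: [0.5242, -0.1698, 0.0086]
ft_force: [-0.5, 0.9, -0.1]
position: [0.526, -0.1699, 0.0084]
ft_force: [-2.4, -0.6, 1.3]
position: [0.5284, -0.1699, 0.0083]
ft_force: [-2.2, 0.2, 2.6]
position: [0.531, -0.1699, 0.0083]
ft_force: [-1.8, 0.6, 1.8]
position: [0.5334, -0.17, 0.0083]
ft_force: [-9.3, -0.0, 3.7]
position: [0.5334, -0.1701, 0.0078]
ft_force: [-18.1, 2.3, 14.5]
```

```bash
python3 -m pendant '[[0.3,0,0,0,1],[0.4,0,-1,0,0.5],[0.2,1,-1.4,0,0.25],[-0.2,2.2,-1.4,0,0.25],[-0.48,2.65,-1.4,0,0.25]]'|grep -E "pos|force"; python3 -m pendant '[[0,0,0,0,0.25],[0,0,0,0,0.25]]'; python3 go.py .5525 -.064 .007 88.2
python3 - <<'E'
from h import *
shoot("wrist","w3")
E
```

```text
position: [0.5593, -0.0609, 0.0645]
ft_force: [0.1, 0.2, -0.2]
clock: 20.05
position: [0.5577, -0.0664, 0.0642]
ee_rot: [0.016, 1.0, -0.0, -0.0]
ft_force: [-0.1, 0.2, 0.8]
grip_width: 0.752
rel [0.13  0.057 1.43 ] turn -0.01 yaw 88.15 tilt [-0.    -0.001 -1.   ] pos [ 0.5577 -0.0664  0.0642] F [-0.08  0.2   0.78] w 0.752 t 20.05
```

View pics/w3.png

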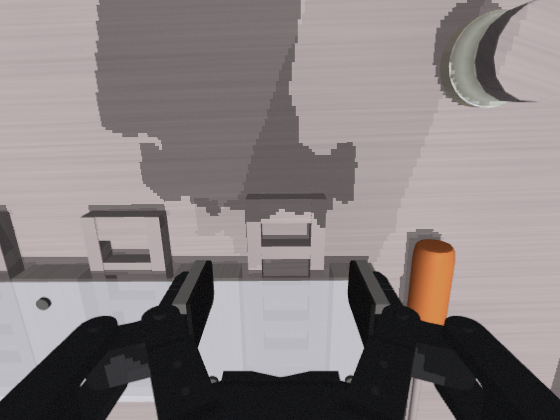

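```bash
python3 -m pendant '[[0.13,0.06,0.6,0,0.25],[0.13,0.06,1.2,0,0.25],[0.13,0.06,1.43,0,0.25],[0.13,0.06,1.43,0,0.25]]'|grep -E "pos|force"; python3 -m pendant '[[0,0,0,0,0.5],[0,0,0,0,0.5],[0,0,0,0,0.5],[0,0,-0.008,0,0.5],[0,0,-0.01,0,0.5]]' 30;for i in 1 2 3; do python3 -m pendant '[[0.1,0,0,0,0.5]]' | grep -E "position|force"; done
```

```text
position: [0.5527, -0.0631, 0.007]
ft_force: [-0.8, 0.2, 0.7]
clock: 21.22
position: [0.5536, -0.0627, 0.0082]
ee_rot: [0.015, 1.0, -0.0, 0.001]
ft_force: [-2.2, -2.4, 4.8]
grip_width: 0.571
position: [0.5507, -0.062, 0.0082]
ft_force: [5.0, -0.5, 2.6]
position: [0.5465, -0.0615, 0.0082]
ft_force: [5.3, -0.5, 3.9]
position: [0.5425, -0.0612, 0.0082]
ft_force: [5.6, 0.0, 3.5]
```

```bash
python3 -m pendant '[[0.5,0,0,0,0.5],[1.1,0,0,0,0.5],[1.7,0,0,0,0.5],[2.3,0,0,0,0.5],[2.7,0,0,0,0.5]]'; python3 -m pendant '[[0,0,0,0,0.5],[0,0,0,0,0.3],[0,0,0,0,0.25],[0,0,0,0,0.25]]';python3 go.py .433 -.06 .08 88.2
python3 - <<'E'
from h import *
shoot("scene","s3")
E
```

```text
clock: 22.22
position: [0.4339, -0.0579, 0.0082]
ee_rot: [0.015, 1.0, 0.0, 0.002]
ft_force: [6.4, -0.4, 5.2]
grip_width: 0.566
clock: 22.72
position: [0.4329, -0.0583, 0.0073]
ee_rot: [0.015, 1.0, 0.0, -0.0]
ft_force: [0.4, -0.0, 0.6]
grip_width: 0.75
rel [-0.002 -0.042 -1.817] turn 0.01 yaw 88.27 tilt [-0.  0. -1.] pos [ 0.4329 -0.0583  0.0073] F [ 0.38 -0.04  0.55] w 0.75 t 22.73
```

View pics/s3.png

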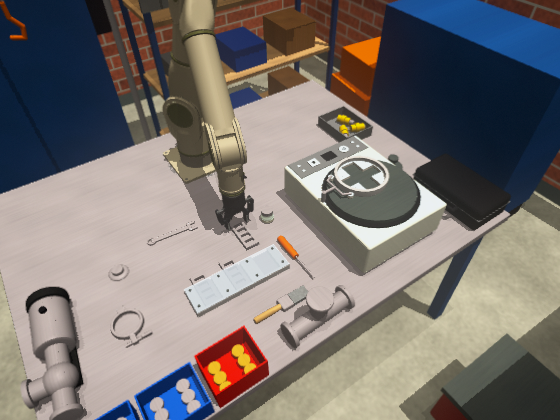

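The rough plate is now out, lying at about (243,236) in front of the rack. The smooth plates' ends still show at (197,278) and (226,266).

```bash
python3 -m pendant '[[0,0,-1,0,0.25],[0,0,-2,0,0.25],[0,0,-3.2,0,0.25],[0,0,-3.2,0,0.25]]'|grep pos
python3 - <<'E'
from h import *
shoot("wrist","w4")
E
```

```text
position: [0.4352, -0.0583, 0.1384]
```

View pics/w4.png

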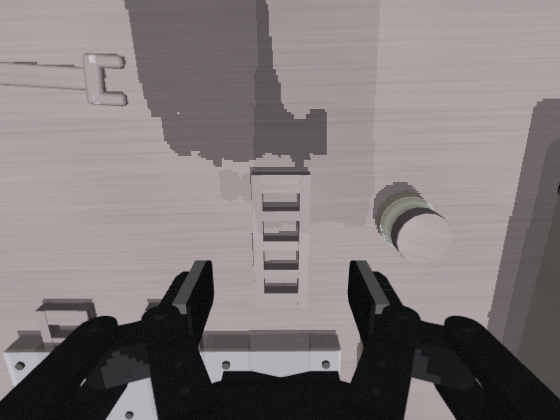

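```bash
python3 - <<'E'
from h import *
c,im,D=load("w4")
a=cv2.resize(im[160:320,230:330],None,fx=5,fy=5,interpolation=cv2.INTER_CUBIC)[:,:,::-1]; cv2.imwrite("pics/z6.png",cv2.resize(a,(375,600)))
for p in((251,175),(310,175),(251,306),(308,306)): print(atz(c,*p,.014).round(4))
E
```

```text
[ 0.4137 -0.0821  0.014 ]
[ 0.4153 -0.0329  0.014 ]
[ 0.5414 -0.0897  0.014 ]
[ 0.5432 -0.0352  0.014 ]
```

View pics/z6.png

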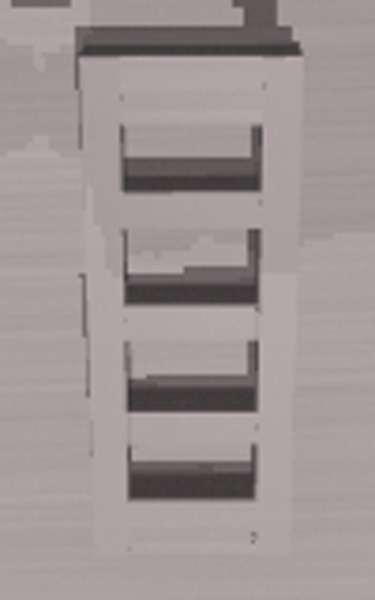

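```bash
python3 - <<'E'
from h import *
c,im,D=load("w4")
for p in((251.1,175),(310.3,175),(255.1,307.3),(307.1,307.3)): print(atz(c,*p,.014).round(4))
E
python3 go.py .479 -.0598 .009 88.2
```

```text
[ 0.4137 -0.082   0.014 ]
[ 0.4153 -0.0326  0.014 ]
[ 0.543  -0.0859  0.014 ]
[ 0.5447 -0.0361  0.014 ]
rel [-1.115 -0.015  3.194] turn 0.01 yaw 88.27 tilt [ 0.003  0.002 -1.   ] pos [ 0.4341 -0.0581  0.1366] F [ 0.55  0.21 -0.55] w 0.75 t 23.32
```

```bash
python3 -m pendant '[[-1.12,-0.01,0.5,0,0.25],[-1.12,-0.01,1.8,0,0.25],[-1.12,-0.01,2.8,0,0.25],[-1.12,-0.01,3.27,0,0.25],[-1.12,-0.01,3.27,0,0.25]]'; python3 go.py .4792 -.0592 .006 88.2
```

```text
clock: 23.95
position: [0.4758, -0.0609, 0.0026]
ee_rot: [0.016, 1.0, -0.001, -0.002]
ft_force: [0.0, 0.4, 0.8]
grip_width: 0.749
rel [-0.082  0.046 -0.085] turn 0.0 yaw 88.2 tilt [-0.005 -0.002 -1.   ] pos [ 0.4758 -0.0609  0.0026] F [0.   0.38 0.75] w 0.749 t 23.95
```

```bash
python3 -m pendant '[[0,0,0,0,0.25],[0,0,0,0,0.25]]' >/dev/null; python3 go.py .4792 -.0592 .006 88.2
```

```text
rel [-0.016  0.024 -0.013] turn 0.01 yaw 88.26 tilt [ 0.001  0.001 -1.   ] pos [ 0.4785 -0.0601  0.0055] F [ 0.51 -0.36  0.14] w 0.747 t 24.2
```

Centred. Next I'll close the gripper and lift.

```bash
python3 -m pendant '[[-0.01,0.02,0,0,0.25],[-0.01,0.02,0,0,0.6],[-0.01,0.02,0,0,0.6],[-0.01,0.02,0,0,0.6],[-0.01,0.02,0,0,0.6]]' 60; python3 -m pendant '[[0,0,-0.3,0,0.6],[0,0,-1,0,0.6],[0,0,-2.2,0,0.6],[0,0,-3.5,0,0.6],[0,0,-5,0,0.6]]'; python3 -m pendant '[[0,0,-0.6,0,0.6],[0,0,-0.6,0,0.6]]'; python3 go.py .52 .22 .26 88.2
python3 - <<'E'
from h import *
shoot("wrist","w5"); shoot("side","s5")
E
```

```text
clock: 24.82
position: [0.4787, -0.0591, 0.0055]
ee_rot: [0.015, 1.0, 0.001, 0.0]
ft_force: [-4.1, 1.8, 12.5]
grip_width: 0.561
clock: 25.45
position: [0.4771, -0.0598, 0.2057]
ee_rot: [0.016, 1.0, -0.0, -0.001]
ft_force: [1.0, 2.8, -6.8]
grip_width: 0.561
clock: 25.7
position: [0.4787, -0.0596, 0.2297]
ee_rot: [0.015, 1.0, 0.001, 0.001]
ft_force: [0.5, -0.1, -7.4]
grip_width: 0.558
rel [-0.818  7.019 -0.741] turn 0.01 yaw 88.24 tilt [ 0.002  0.002 -1.   ] pos [ 0.4787 -0.0596  0.2297] F [ 0.47 -0.07 -7.38] w 0.558 t 25.7
```

View pics/w5.png

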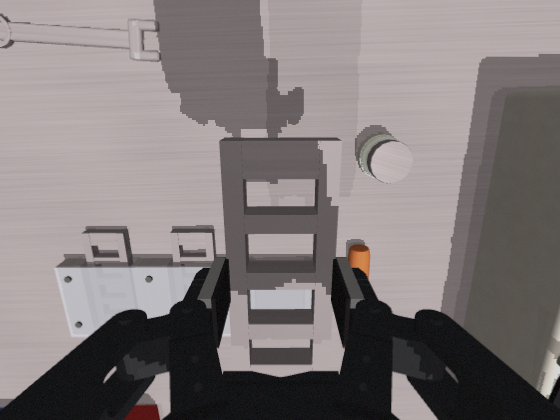

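View pics/s5.png

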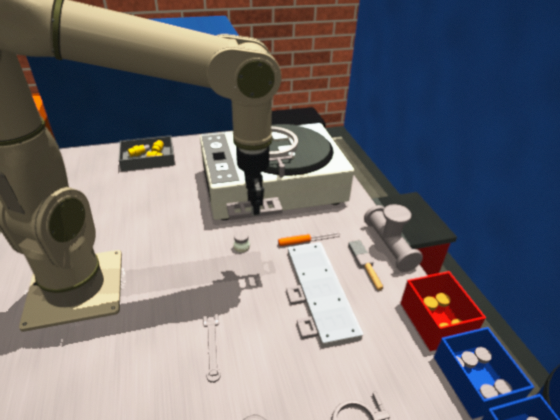

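```bash
python3 -m pendant '[[-0.2,0.8,-1,0,0.6],[-0.5,2,-1.2,0,0.6],[-0.9,3.4,-1.2,0,0.6],[-1.3,4.8,-1.2,0,0.6],[-1.6,6.0,-1.2,0,0.6]]'|grep pos; python3 -m pendant '[[0,0.6,0,0,0.6],[0,0.6,0,0,0.6],[0,0.6,0,0,0.6]]'; python3 go.py .62 .337 .27 88.2
python3 - <<'E'
from h import *
c,im,D=shoot("wrist","w6")
E
```

```text
position: [0.5492, 0.1805, 0.2739]
clock: 26.8
position: [0.5501, 0.2008, 0.2757]
ee_rot: [0.016, 1.0, -0.001, -0.001]
ft_force: [0.2, -0.8, -7.0]
grip_width: 0.558
rel [-1.636  3.46   0.134] turn -0.01 yaw 88.15 tilt [-0.001 -0.002 -1.   ] pos [0.5501 0.2008 0.2757] F [ 0.25 -0.83 -6.95] w 0.558 t 26.8
```

View pics/w6.png

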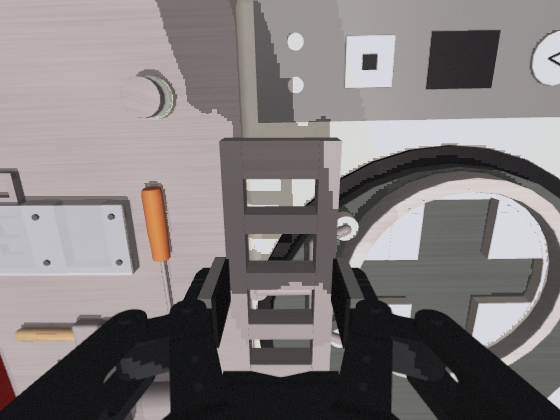

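```bash
cat > ort.py <<'E'
from h import *
def ort(tag,x0,x1,y0,y1,z,s,out):
    c,im,D=load(tag)
    gx,gy=np.meshgrid(np.arange(x0,x1,s),np.arange(y1,y0,-s))
    p=proj(c,np.c_[gx.ravel(),gy.ravel(),np.full(gx.size,z)]).astype(np.float32).reshape(*gx.shape,2)
    r=cv2.remap(im,p[...,0],p[...,1],cv2.INTER_CUBIC)
    for k in range(0,gx.shape[1],int(round(.02/s))): cv2.line(r,(k,0),(k,5),(255,0,0),1)
    cv2.imwrite(f"pics/{out}.png",r[:,:,::-1])
if __name__=="__main__":
    ort("w6",.52,.72,.24,.44,.18,.00035,"ow6")
    ort("scene0",.52,.72,.24,.44,.18,.00035,"os0")
    ort("side0",.52,.72,.24,.44,.18,.00035,"od0")
E
python3 ort.py
```

```text
(no output)
```

View pics/ow6.png

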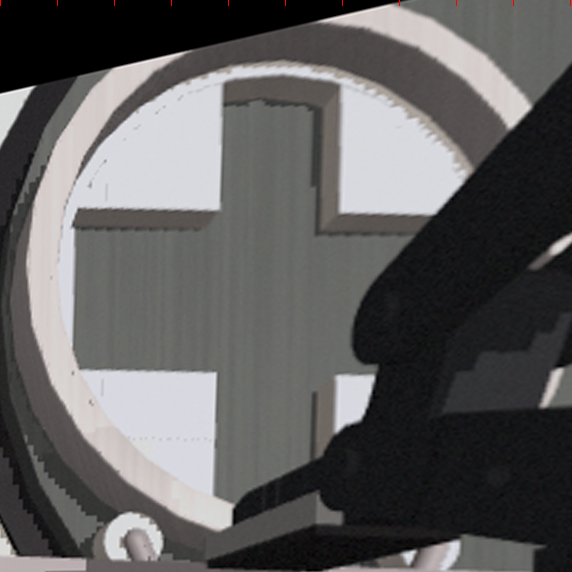

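View pics/os0.png

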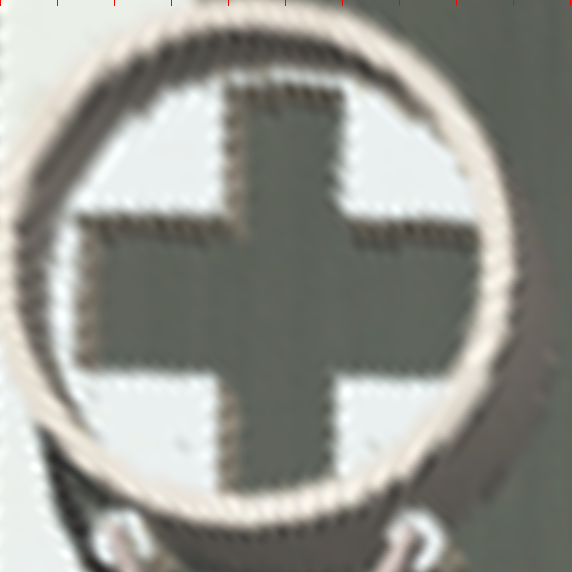

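View pics/od0.png

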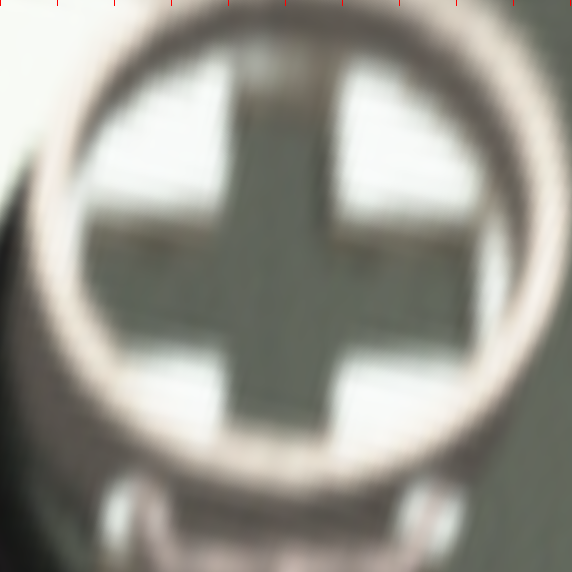

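```bash
python3 - <<'E'
from h import *
for t,p,z in(("w5",(.4787,-.0596),.2297),("w6",(.5501,.2008),.2757)):
    c,im,D=load(t)
    a=[atz(c,*q,z+.0085)[:2] for q in((221,140),(341,140))]
    m=(a[0]+a[1])/2; d=a[1]-a[0]; print(t,a,np.linalg.norm(d),np.degrees(np.arctan2(d[1],d[0])),m-np.array(p))
E
python3 go.py .6174 .3378 .25 88.1
```

```text
w5 [array([ 0.41317105, -0.08182975]), array([ 0.41472574, -0.03325973])] 0.04859489934114256 88.1666279469993 [-0.06475161  0.00205526]
w6 [array([0.48458243, 0.17861763]), array([0.48620442, 0.2272419 ])] 0.048651318637753 88.08945871584838 [-0.06470658  0.00212976]
rel [-1.565  3.483  0.648] turn 0.0 yaw 88.12 tilt [-0.001 -0.001 -1.   ] pos [0.5503 0.2006 0.2761] F [ 0.93 -0.94 -6.92] w 0.557 t 26.85
```

```bash
python3 -m pendant '[[-0.5,1,0,0,0.6],[-1,2.2,0,0,0.6],[-1.56,3.2,0.2,0,0.6],[-1.56,3.48,0.4,0,0.6],[-1.56,3.48,0.4,0,0.6]]'|grep pos; python3 -m pendant '[[0,0,0,0,0.6],[0,0,0,0,0.6]]'|grep pos; python3 go.py .6174 .3378 .20 88.1
python3 - <<'E'
from h import *
shoot("wrist","w7")
E
python3 - <<'E'
from ort import ort
ort("w7",.5,.74,.23,.43,.18,.0004,"ow7")
E
```

```text
position: [0.6167, 0.339, 0.2595]
position: [0.6173, 0.3384, 0.2619]
rel [-0.002 -0.015  1.549] turn 0.01 yaw 88.16 tilt [ 0.001  0.001 -1.   ] pos [0.6173 0.3384 0.2619] F [ 1.37  0.05 -6.79] w 0.561 t 27.73
```

View pics/w7.png

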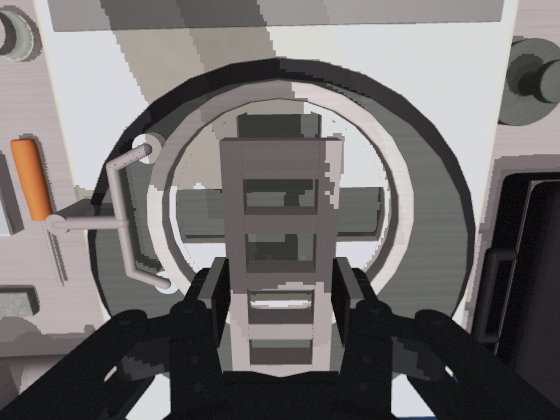

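View pics/ow7.png

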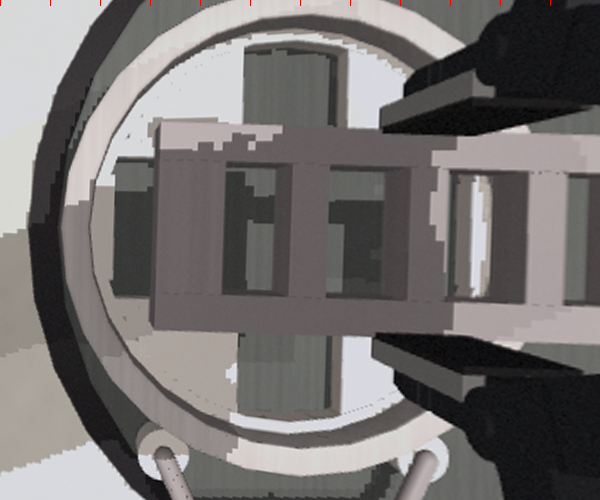

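```bash
python3 -m pendant '[[0,-0.02,0.5,0,0.6],[0,-0.02,1.0,0,0.6],[0,-0.02,1.4,0,0.6],[0,-0.02,1.6,0,0.6],[0,-0.02,1.6,0,0.6]]'; python3 go.py .617 .3375 .1755 88.1
python3 - <<'E'
from h import *
shoot("wrist","w8");shoot("scene","s8")
a=load("s8")[1]; cv2.imwrite("pics/z8.png",cv2.resize(a[130:240,290:430],None,fx=5,fy=5,interpolation=cv2.INTER_CUBIC)[:,:,::-1])
E
```

```text
clock: 28.4
position: [0.6168, 0.3389, 0.1963]
ee_rot: [0.015, 1.0, -0.0, -0.0]
ft_force: [-0.2, -0.3, -6.1]
grip_width: 0.557
rel [-0.007 -0.034  0.519] turn 0.03 yaw 88.26 tilt [-0.001 -0.    -1.   ] pos [0.6168 0.3389 0.1963] F [-0.18 -0.25 -6.08] w 0.557 t 28.4
```

View pics/w8.png

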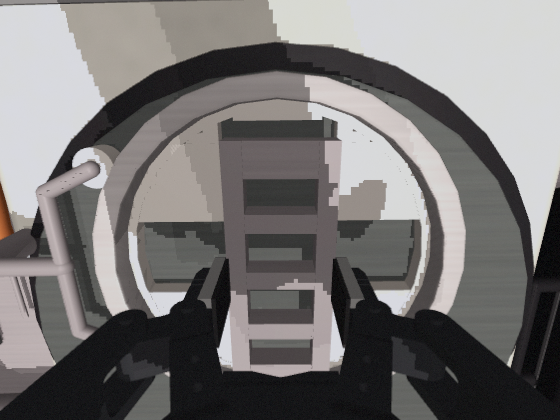

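View pics/z8.png

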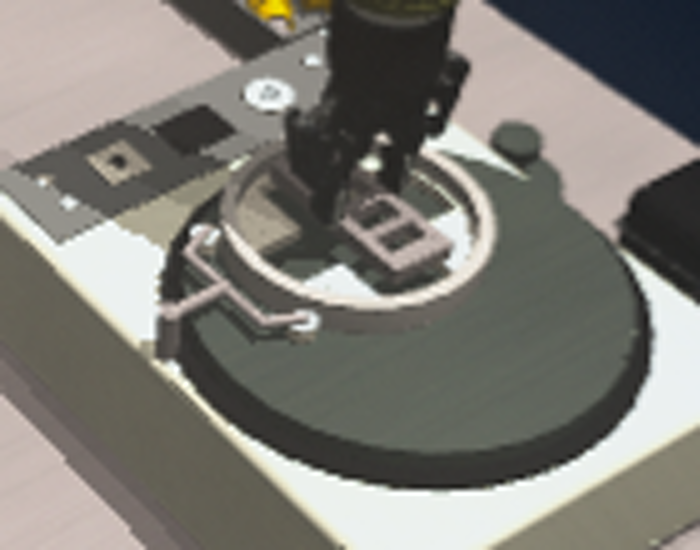

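```bash
python3 - <<'E'
from h import *
c,im,D=load("w8")
cv2.imwrite("pics/z9.png",cv2.resize(im[105:195,205:355],None,fx=5,fy=5,interpolation=cv2.INTER_CUBIC)[:,:,::-1])
E
```

```text
(no output)
```

View pics/z9.png

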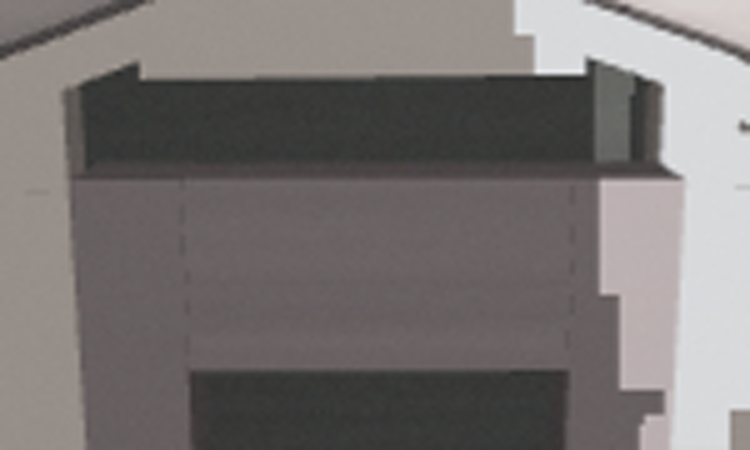

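```bash
python3 - <<'E'
from h import *
c,im,D=load("w8")
g=lambda u,v,z:atz(c,u/5+205-.4,v/5+105-.4,z)[:2]
a,b=g(66,92,.18),g(662,86,.18); p,q=g(73,178,.2048),g(683,178,.2048)
print(a,b,np.linalg.norm(b-a)); print(p,q,np.linalg.norm(q-p))
h=np.radians(-1.85); ex=np.array([np.cos(h),np.sin(h)]);ey=np.array([-ex[1],ex[0]])
print("lat opening",ey@(a+b)/2,"plate",ey@(p+q)/2)
e=g(360,77,.18); print("x of front", ex@e, "plate front",ex@(p+q)/2)
E
```

```text
[0.54585216 0.31121017] [0.54708394 0.36752872] 0.05633201735801347
[0.55129035 0.31583968] [0.55285226 0.36526324] 0.04944823315447416
lat opening 0.35683416867429996 plate 0.35819646391140475
x of front 0.5341380715846059 plate front 0.5407895315119978
```

```bash
python3 -m pendant '[[0,-0.034,0,0,0.6],[0,-0.034,0.2,0,0.6],[0,-0.034,0.35,0,0.6],[0,-0.034,0.44,0,0.6],[0,-0.034,0.44,0,0.6]]'; python3 go.py .617 .3375 .1755 88.1
```

```text
clock: 29.12
position: [0.6167, 0.3375, 0.1787]
ee_rot: [0.015, 1.0, -0.0, -0.0]
ft_force: [-0.6, 0.8, -6.4]
grip_width: 0.561
rel [-0.007 -0.001  0.079] turn 0.03 yaw 88.26 tilt [-0.001 -0.    -1.   ] pos [0.6167 0.3375 0.1787] F [-0.65  0.79 -6.4 ] w 0.561 t 29.12
```

```bash
python3 -m pendant '[[0,0,0.04,0,0.6],[0,0,0.065,0,0.6],[0,0,0.065,0,0.6]]' | grep -E "pos|force"; python3 -m pendant '[[0,0,0.01,0,0.6],[0,0,0.01,0,0.6]]' | grep -E "pos|force"
```

```text
position: [0.6169, 0.3375, 0.1765]
ft_force: [-0.3, 0.0, -7.6]
position: [0.6169, 0.3375, 0.1762]
ft_force: [-0.3, 0.4, -6.5]
```

```bash
for i in 1 2 3 4; do python3 -m pendant '[[0,0,0.01,0,0.6],[0,0,0.01,0,0.6]]' | grep -E "pos|force"; done
```

```text
position: [0.617, 0.3376, 0.1759]
ft_force: [-1.0, 1.0, -6.5]
position: [0.617, 0.3376, 0.1758]
ft_force: [-1.6, -1.5, -0.8]
position: [0.617, 0.3376, 0.1758]
ft_force: [-4.5, -2.2, 3.9]
position: [0.617, 0.3376, 0.1758]
ft_force: [-6.4, -2.0, 6.2]
```

```bash
python3 -m pendant '[[0,0,0,0,0.3],[0,0,0,0,0.25],[0,0,0,0,0.25]]' | grep -E "pos|force|width"; python3 -m pendant '[[0,0,-0.3,0,0.25],[0,0,-0.8,0,0.25],[0,0,-1.6,0,0.25],[0,0,-2.4,0,0.25],[0,0,-2.4,0,0.25]]' | grep -E "pos|force|width"
python3 - <<'E'
from h import *
shoot("wrist","w9")
E
python3 go.py .448 .407 .22 88.1
```

```text
position: [0.6171, 0.3377, 0.1746]
ft_force: [0.9, 0.3, -0.2]
grip_width: 0.749
position: [0.6183, 0.3376, 0.2753]
ft_force: [-0.2, 0.5, -1.2]
grip_width: 0.751
rel [4.297 1.603 1.319] turn 0.02 yaw 88.25 tilt [ 0.003  0.002 -1.   ] pos [0.6177 0.3376 0.2731] F [-0.3   0.47  0.23] w 0.751 t 31.8
```

View pics/w9.png

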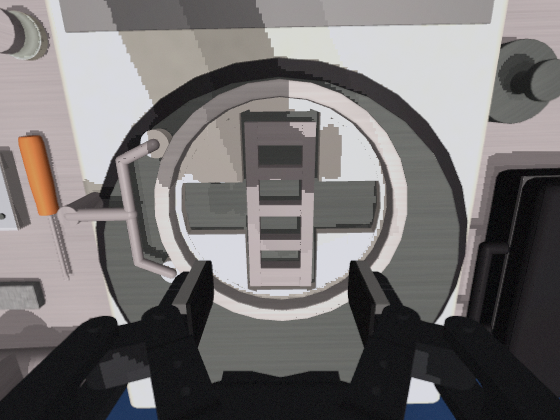

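The plate lies flat in the opening, from (280,118) to (280,288), with even side gaps. Next is the start key.

```bash
python3 -m pendant '[[0.8,0.5,0,0,1],[1.8,1.2,0,0,1],[2.5,1.6,0,0,1],[2.5,1.6,0,0,1],[2.5,1.6,0,0,1]]' | grep -E "pos|force|width"
python3 - <<'E'
from h import *
shoot("wrist","w10")
E
python3 go.py .448 .407 .22 88.1
```

```text
position: [0.5194, 0.4038, 0.2705]
ft_force: [1.0, -0.4, 0.1]
grip_width: -0.003
rel [1.797 0.032 1.263] turn 0.01 yaw 88.16 tilt [ 0.    -0.001 -1.   ] pos [0.5198 0.4034 0.2706] F [ 1.    0.34 -0.54] w 0.002 t 32.48
```

View pics/w10.png

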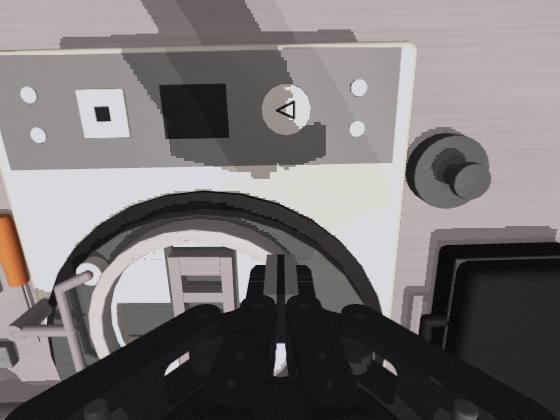

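```bash
python3 - <<'E'
from h import *
c,im,D=load("w10")
s=atz(c,286.5,110,.155); t=atz(c,102.5,114,.155); print(s,t,np.linalg.norm(s-t), cloud(c,D)[110,270])
E
python3 go.py .447 .406 .18 88.1
```

```text
[0.44598929 0.41052474 0.155     ] [0.4442466  0.27009063 0.155     ] 0.1404449203679214 [0.44554539 0.39806079 0.15674273]
rel [1.822 0.007 2.263] turn 0.01 yaw 88.16 tilt [ 0.    -0.001 -1.   ] pos [0.5198 0.4034 0.2706] F [ 1.    0.34 -0.54] w 0.002 t 32.48
```

```bash
python3 -m pendant '[[1,0.05,0,0,1],[1.83,0.08,1,0,1],[1.83,0.08,2,0,1],[1.83,0.08,2.3,0,1],[1.83,0.08,2.3,0,1]]' | grep -E "pos|force|width";  python3 -m pendant '[[0,0,0.2,0,1],[0,0,0.35,0,1],[0,0,0.35,0,1],[0,0,0.35,0,1]]' | grep -E "pos|force|width"; python3 go.py .4465 .409 .155 88.1
```

```text
position: [0.447, 0.4091, 0.1788]
ft_force: [0.9, -0.6, 1.1]
grip_width: -0.003
position: [0.446, 0.4101, 0.1648]
ft_force: [-0.3, 0.1, -1.2]
grip_width: -0.003
rel [-0.014 -0.027  0.246] turn 0.03 yaw 88.26 tilt [ 0.  0. -1.] pos [0.446  0.4101 0.1648] F [-0.33  0.13 -1.18] w -0.003 t 33.6
```

```bash
python3 -m pendant '[[0,0,0.1,0,1],[0,0,0.2,0,1],[0,0,0.2,0,1]]' | grep -E "pos|force"; for i in 1 2 3; do python3 -m pendant '[[0,0,0.012,0,1],[0,0,0.012,0,1]]' | grep -E "pos|force"; done
```

```text
position: [0.4456, 0.4098, 0.1561]
ft_force: [-0.4, 0.5, 0.3]
position: [0.4459, 0.41, 0.1561]
ft_force: [-0.1, -0.1, -0.3]
position: [0.4459, 0.41, 0.1556]
ft_force: [0.5, 0.3, 0.0]
position: [0.4459, 0.41, 0.1551]
ft_force: [0.3, 0.2, 0.3]
```

```bash
for i in 1 2 3 4; do python3 -m pendant '[[0,0,0.008,0,1],[0,0,0.008,0,1]]' | grep -E "pos|force"; done
```

```text
position: [0.4459, 0.41, 0.1549]
ft_force: [-0.4, -0.3, 2.2]
position: [0.4459, 0.41, 0.1546]
ft_force: [-0.5, -0.7, 2.1]
position: [0.4459, 0.41, 0.1543]
ft_force: [-1.1, 0.6, 3.7]
position: [0.4459, 0.4101, 0.154]
ft_force: [-1.3, -1.1, 4.5]
```

```bash
for i in 1 2; do python3 -m pendant '[[0,0,0.008,0,1],[0,0,0.008,0,1]]' | grep -E "pos|force"; done
```

```text
position: [0.4458, 0.4101, 0.1537]
ft_force: [-2.5, -0.7, 6.0]
position: [0.4459, 0.4101, 0.1537]
ft_force: [-2.9, -1.8, 9.7]
```

The key has reached its stop: 6 N at 0.1537 m, then the force rises with no further travel. I'll lift straight off now.

```bash
python3 -m pendant '[[0,0,-0.3,0,1],[0,0,-1,0,1],[0,0,-2.2,0,1],[0,0,-3,0,1],[0,0,-3,0,1]]' | grep -E "pos|force"
python3 - <<'E'
from h import *
for n in("wrist","scene","side"): shoot(n,n+"F")
a=load("sceneF")[1]; b=load("sideF")[1]
v=np.hstack([cv2.resize(a[150:330,90:430],(800,424))]); cv2.imwrite("pics/zF.png",v[:,:,::-1])
cv2.imwrite("pics/zG.png",cv2.resize(b[110:350,190:390],(500,600))[:,:,::-1])
E
python3 go.py .4 .35 .3
```

```text
position: [0.4469, 0.4105, 0.276]
ft_force: [0.8, 0.4, 0.2]
rel [ 1.091 -1.53  -0.69 ] turn 0 yaw 88.26 tilt [-0.001 -0.001 -1.   ] pos [0.4454 0.4098 0.2723] F [ 0.26  0.79 -0.43] w -0.002 t 37.0
```

View pics/zF.png

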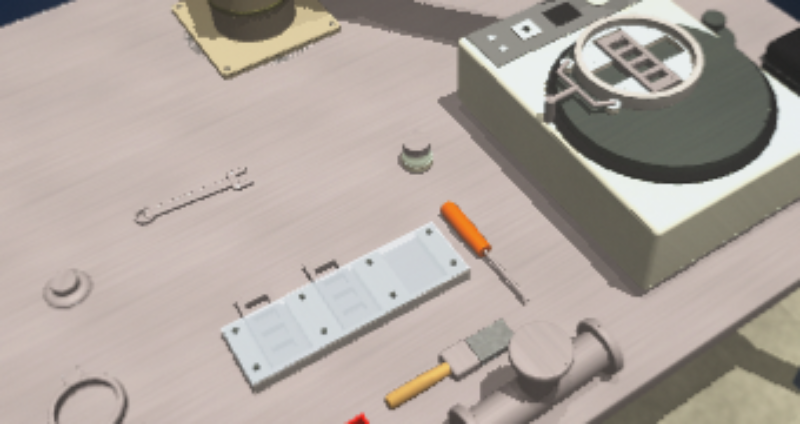

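View pics/zG.png

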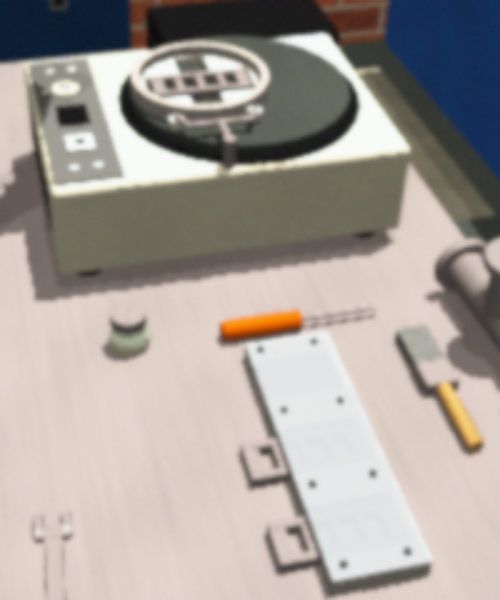

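```bash
python3 - <<'E'
from h import *
c,im,D=load("w5")   # M and R plates after homing
for n,p in(("M",[(172,228),(214,228)]),("R",[(86,230),(129,230)])): print(n,[atz(c,*q,.014)[:2].round(4).tolist() for q in p])
print("rack front", [atz(c,*q,.024)[:2].round(4).tolist() for q in((60,268),(200,264))])
hand_in()
E
```

```text
M [[0.5373, -0.1892], [0.5389, -0.1397]]
R [[0.5366, -0.2914], [0.5382, -0.2405]]
rack front [[0.5804, -0.3268], [0.5804, -0.1584]]
the job is handed in; nothing more can be done
```

The job is done and handed in at about 37 s of the 67 s allowed; `hand_in` gave no verdict.

- **Telling the plates apart:** I pushed each plate lightly on its end with the fingers shut. The left one dragged about 7 N, the middle and right about 2 N. The 2 N is above the 0.7 N you gave for smooth plates, partly because the fingertip also pressed down. When I pulled the left plate out it dragged 5.3 N, which fits the rough plate. My first tries gripping the middle plate gave unclear readings, so I relied on the comparison of all three.
- **Smooth plates:** I pushed the middle and right plates in until they stopped at the back bar, at 18 N and 13 N. A rough last camera check put their ends 42–43 mm out of the rack, against the nominal 40 mm. The hard stops agree with fully home, so I put the difference down to camera error.
- **Rough plate:** I pulled it right out, let it go on the bench and took it again by its middle. I then lowered it same face down into the holder and released it. It met the lap 170.3 mm over the bench, where the lap's top should be. The pictures show it inside the opening with even side gaps.
- **Start key:** I pressed it about 1.2–1.5 mm. It gave at 6 N, and I stopped at 9.7 N once it was solid, then lifted clear.
- **Everything else:** I did not touch the stop key. In the final pictures the jar, wrench, screwdriver, brush and cap look unmoved; the clamp is only partly in view and the weight I did not check there.

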